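# Load the grinding jar and show the charge to the bench camera

## Robot

A 6-joint arm with a two-finger parallel gripper is mounted at the origin on the work surface. World frame = base frame: x ahead of the robot, y to its left, z up, the work surface at z = 0. Lengths are in mm, angles in rad, forces in N, time in s.
With the tool pointing down it reaches from about 275 to 750 mm from the base axis. Payload 10.2 kg.
Tool frame: the origin (TCP) lies at the centre of the arm's flange, where the gripper is bolted on; the fingertips stand 173 mm ahead of it and the grasp point (between the pads) lies 155 mm ahead of it; z points along the fingers, y is the line along which they close (so a half turn about z gives the same grasp; the last joint's range is limited). The gripper opens to 85 mm and grips with 20 to 120 N. Pads are 22 mm wide; open, the fingers measure 114 mm over their backs; the gripper's body (76 mm by 85 mm) begins 54 mm behind the grasp point. The pads swing forward as they close: fully open they stand 13 mm farther back than shut.
Start: joints at [-1.388, 0.313, 1.498, -0, 1.331, -0.223], TCP at [207.234, -482.376, 404.694] pointing down, gripper open.
Joint ranges: [-2.94, 2.94], [-0.97, 2.17], [0.19, 2.56], [-1.23, 4.37], [0.02, 3.11], [-2.88, 2.88]. Speed limits (rad/s): [2.39, 2.39, 3.01, 3.14, 3.14, 3.14].

## Interface

Orientations are given as a unit quaternion [w, x, y, z].
In Python, from rig import ctrl gives the robot as it stands.
- The arm moves only by the shell command python3 steer.py [OPENING] [FORCE], which reads ROWS from standard input. ROWS is one flat JSON list of numbers that holds 1 to 8 rows one after another, with no inner brackets; each row has 6 numbers: dx, dy, dz in mm, then a rotation vector rx, ry, rz in rad; each row is the pose to reach, as a shift and turn from the pose commanded when the command began, along the tool's axes at that moment; what a row does not reach only later rows make up. A row lasts 1/10 s, in which the tool goes at most 50 mm and 0.15 rad, less where a joint would pass 70% of its speed; a pose out of reach is approached as far as the arm can. OPENING is the opening from 0.0 (shut) to 1.0 (fully open), set as the command begins (- or left out keeps the last). The fingers move at their own pace and stop on an object; FORCE is the grip in N (left out, the last holds). Time passes only in rows, so rows that do not move let the fingers close. It prints the time, the measured TCP pose, the force, the opening and the grip force at its end. Input that does not fit is refused with a message, and nothing moves.
- ctrl.sense(): the state, without advancing time (a new reading comes with each control period).
- ctrl.capture(name): name is "side" or "top"; returns the picture (480x640x3 uint8, red, green, blue); there is no depth.
- ctrl.calibration(name): a dict with "fx", "fy", "cx", "cy" (pixels), "position" and "attitude" of the camera in the world. Camera axes: x right, y down, z forward; pixel columns grow to the right and rows downward; lengths in mm; the calibration is good to about 2 mm. A picture is of the moment at which its call begins. calibration takes no time and is no camera call.
- ctrl.finish_job(): hands the job in; it is judged then, once.
The state is a dict: "time_s": time; "joints": joint angles; "dq": joint speeds; "tau": joint torques, N m; "eef_pos": TCP position; "ee_rot": TCP orientation; "force": force on the tool from outside, world axes, zero at the start; "wrist_torque": the same for the moment, N m; "grip_width": opening from 0.0 (shut) to 1.0 (fully open); "grip_force": force on a finger pad.
Only numpy, scipy, OpenCV 4.12 (cv2) and the standard library are available. Lean on these libraries where they do the work, as an engineer would, in place of code of your own. Each camera call takes 0.05 s, during which the arm holds its last target. There are 200 camera calls.

## Task

Before the lid goes on, lower the large grinding ball gently into the open steel jar (no dropping), leave it lying at the bottom, then take the inspection mirror by its handle and hold its glass over the middle of the jar's mouth, level with the bench camera's lens and leaning at 45 degrees, facing down and squarely towards the camera, so that the camera looking level along the bench sees straight down onto the ball. Finish while still holding the mirror steady like that, clear of the jar; do not put it down. Leave the jar, the smaller balls and everything else on the bench where they are, and keep the fingers off the mirror's round head.

Things in the scene. Friction and masses are not known exactly. Their poses are not given: they have to be found in the camera images.
- jar: Open steel grinding jar on the bench, 3 kg, loose. Outside diameter 130 mm (foot ring 140), height 78 mm, inside diameter 110 mm. The floor is slightly dished, so a ball settles in the middle: lowest point 14.5 mm above the bench, 8 mm higher at the wall. Origin: centre of the underside, z up; the camera stands in the direction of the jar's +x.
- ball_center (a point): Centre of the large grinding ball: white ceramic, 50 mm diameter, about 0.25 kg. It starts in one of the three holes of the ball bar, centre 42 mm above the bench; lying in the jar its centre is 40 mm above the bench.
- ball: The large ball itself (same thing; origin at its underside at the start, turns with it as it rolls; use the centre point).
- ball_small_a_center (a point): Centre of a smaller ball, 30 mm diameter, in another hole of the ball bar; to be left alone.
- ball_small_b_center (a point): Centre of the other smaller ball, 30 mm diameter; to be left alone.
- ball_bar: Fixed grey bar 210 x 36 x 20 mm holding the balls, long along its own x, lying roughly along the bench's x. Three round holes on its centre line at x = -68, 0 and +68 mm. Narrower than the large ball, so fingers that close across it (along its y) pass beside it. Origin: centre of the underside.
- mirror: Inspection mirror, 155 g, level in its rest. Origin: middle of the grip, on the handle's axis, 55 mm above the bench, midway between the rest's uprights (46 mm free along x each side); near the centre of mass. x along the handle to the head, z up. Handle: rubber bar, x -75 to +65 mm, 16 mm wide (y), 14 mm high, then a 15 mm steel knob to x = -89 and a thin neck in front. Grip it across y.
- mirror_head: The mirror's round head, 84 mm diameter, 5 mm thick, rigid with the handle. Origin: centre of the glass, at (135, 0, 0) mm in the mirror's frame. z points out of the glass, the way the mirror faces: (sin 20, 0, -cos 20) in the mirror's frame (degrees). With the handle pointing at the camera and its head end raised 25 degrees it faces 45 degrees down.
- rest: Fixed aluminium rest of the mirror: foot 142 x 62 x 8 mm, two 10 mm thick forked uprights at x = -56 and +56 mm, 36 mm wide, tops of the forks 62 mm above the bench, slot 22 mm wide, handle lying at 48 mm. Origin: centre of the underside; x as the mirror's x.
- lens (a point): Middle of the front of the lens of the fixed bench camera (white box camera on a steel post 244 mm high, foot 90 mm diameter), 200 mm above the bench and 200 mm beyond the jar's axis. The camera looks level along this point's own -x axis, straight over the middle of the jar; y to its side, z up.
- jar_lid: Bystander: the jar's lid, steel, 132 mm diameter, 40 mm high with knob, lying on the bench between robot and jar. Origin: centre of underside.
- wash_bottle: Bystander: white wash bottle with green cap, 72 mm diameter, 205 mm high. Origin: centre of underside.
- reagent_bottle: Bystander: amber jar with white cap, 68 mm diameter, 130 mm high. Origin: centre of underside.
- beaker: Bystander: small glass beaker, 68 mm diameter, 90 mm high. Origin: centre of underside.
- mortar: Bystander: white mortar, 110 mm diameter, 60 mm high. Origin: centre of underside.
- scoop: Bystander: steel spoon lying on the bench, 180 mm long. Origin: middle, underside.

How it is judged:
By the outcome, as a careful person would: the job done as asked, in the order asked, and still so for the second after the job is handed in, while the arm keeps its last pose, push and grip.
It also fails if it takes over 54 s, if anything falls off the work surface, if the arm or the gripper's body presses on something with over 40 N, if the wrist force passes 120 N, or if a joint passes its speed limit or range.

## Working session

There is one attempt and no reset: what is moved stays moved. The work goes in short steps, Python scripts to look and compute and a shell command to move; the robot and the scene stay as the last step left them, time stands still between calls to the robot, and variables do not carry over. Pictures are saved under pics/ and viewed, at most 11 in all, crops included, and the job is handed in when it is done.

```bash
ls; mkdir -p pics
python3 - <<'E'
from rig import ctrl
import cv2
for n in("side","top"):
    cv2.imwrite(f"pics/{n}0.png",ctrl.capture(n)[:,:,::-1]); print(n,ctrl.calibration(n))
s=ctrl.sense();print(s)
E
```

```text
pics
rig.py
steer.py
side {'fx': 564.9466578550763, 'fy': 564.9466578550763, 'cx': 311.81925196432877, 'cy': 232.6035440672962, 'position': array([-247.39884262, 1110.21036841, 1280.82222102]), 'attitude': array([ 0.13423389, -0.28980791,  0.85665145, -0.4051431 ])}
top {'fx': 457.24051451391523, 'fy': 457.24051451391523, 'cx': 304.84370279885076, 'cy': 237.81330325285785, 'position': array([ 325.5591492 ,   26.33976219, 1276.10026509]), 'attitude': array([-0.06514412,  0.71260648, -0.69498538,  0.07031049])}
{'time_s': 0.1, 'joints': array([-1.38838644e+00,  3.13389220e-01,  1.49831760e+00,  2.09911490e-05,
        1.33102592e+00, -2.23382520e-01]), 'dq': array([-3.27910454e-04, -4.49788663e-04, -1.48862565e-03, -1.31756897e-03,
        2.11646531e-03, -3.94179313e-05]), 'tau': array([ 2.23590236e-03, -4.12898827e+01, -2.60141319e+01, -1.90261126e-04,
        3.10363692e-03,  7.88617513e-06]), 'eef_pos': array([ 207.23598379, -482.33815246,  404.21104631]), 'ee_rot': array([-5.69715371e-04,  9.79487425e-01,  2.01504487e-01,  2.18690415e-05]), 'force': array([-0.08417461, -0.508887  ,  0.15633859]), 'wrist_torque': array([ 0.0313958 , -0.04272182, -0.00754799]), 'grip_force': 0.0, 'grip_width': 1.000584885270536}
```
View pics/top0.png

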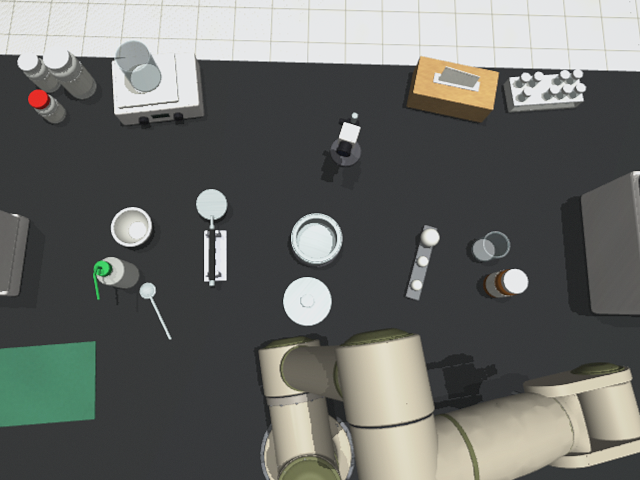

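View pics/side0.png

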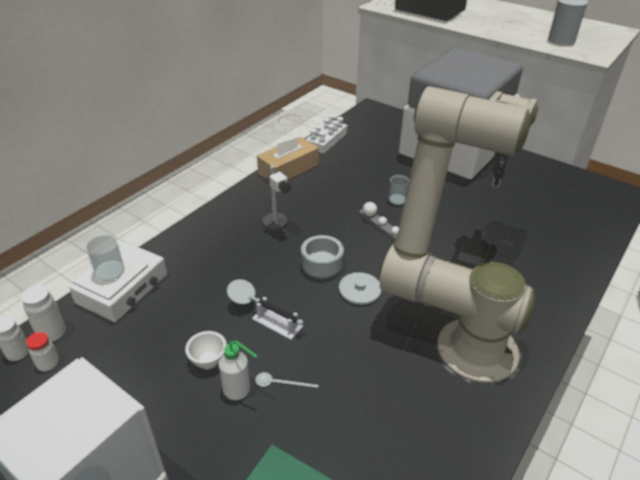

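Top view: jar (316,240), large ball (430,237), small balls (423,262), (417,285), mirror handle (211,258) with head (211,204), bench camera (348,133). The side view shows the same items: jar (322,256), ball (370,209), head (241,292).

Create h.py:
```python
import numpy as np, cv2
from scipy.spatial.transform import Rotation as R
from rig import ctrl
def q(a): return R.from_quat([a[1],a[2],a[3],a[0]])
def ray(n,u,v):
    c=ctrl.calibration(n); d=q(c["attitude"]).apply([(u-c["cx"])/c["fx"],(v-c["cy"])/c["fy"],1.])
    return np.array(c["position"]),d/np.linalg.norm(d)
def plane(n,u,v,z):
    p,d=ray(n,u,v); return p+d*(z-p[2])/d[2]
def tri(a,b):
    (p,d),(r,e)=ray("top",*a),ray("side",*b)
    t=np.linalg.lstsq(np.c_[d,-e],r-p,rcond=None)[0]
    x,y=p+t[0]*d,r+t[1]*e; return (x+y)/2,np.linalg.norm(x-y)
def proj(n,P):
    c=ctrl.calibration(n); v=q(c["attitude"]).inv().apply(np.array(P)-c["position"])
    return np.array([c["cx"]+c["fx"]*v[0]/v[2],c["cy"]+c["fy"]*v[1]/v[2]])
```

Run:
```python
from h import *
t=cv2.imread("pics/top0.png"); s=cv2.imread("pics/side0.png")
def crop(im,x,y,w,h,k): return cv2.resize(im[y:y+h,x:x+w],None,fx=k,fy=k,interpolation=cv2.INTER_NEAREST)
a=np.hstack([crop(t,180,180,80,120,3.3333333),crop(t,380,200,80,120,3.3333333) ,crop(t,310,100,60,90,4.4444)])
b=np.hstack([crop(s,220,260,100,80,2.5),crop(s,350,190,80,80,2.5),crop(s,245,155,80,80,2.5)])
b=b[:, :a.shape[1]] if b.shape[1]>a.shape[1] else np.pad(b,((0,0),(0,a.shape[1]-b.shape[1]),(0,0)))
cv2.imwrite("pics/c0.png",np.vstack([a,b])); print(a.shape,b.shape)
def comps(im,n,x,y,w,h,lo,z):
    g=cv2.cvtColor(im,cv2.COLOR_BGR2GRAY)[y:y+h,x:x+w]
    for c in cv2.findContours((g>lo).astype(np.uint8),cv2.RETR_EXTERNAL,cv2.CHAIN_APPROX_NONE)[0]:
        if cv2.contourArea(c)<15: continue
        (cx,cy),r=cv2.minEnclosingCircle(c); m=cv2.moments(c)
        e=cv2.fitEllipse(c)
        print(n,lo,"circ",round(cx+x,1),round(cy+y,1),round(r,1),"cent",round(m['m10']/m['m00']+x,1),round(m['m01']/m['m00']+y,1),"ell",np.round(np.array(e[0])+[x,y],1),np.round(e[1],1),"W",plane(n,e[0][0]+x,e[0][1]+y,z).round(1))
print("jar");comps(t,"top",285,205,65,65,110,78);comps(s,"side",295,232,55,50,110,78)
print("balls")
for lo in(120,160,190):comps(t,"top",400,220,45,85,lo,42)
for lo in(120,160,190):comps(s,"side",355,195,50,50,lo,42)
print("head")
for lo in(110,):comps(t,"top",190,185,45,36,lo,55);comps(t,"top",190,225,45,65,lo,8)
for lo in(110,):comps(s,"side",222,275,40,36,lo,55);
print("cam");comps(t,"top",335,110,30,50,190,244);comps(s,"side",262,165,32,35,150,220)
```

```text
(400, 801, 3) (200, 801, 3)
jar
top 110 circ 316.3 237.9 25.8 cent 316.3 238.1 ell [316.3 238.1] [50.1 50.9] W [558.5 -10.1  78. ]
side 110 circ 344.5 277.5 5.7 cent 345.6 278.2 ell [345.7 278.3] [ 6.5 10.3] W [417.5  55.4  78. ]
side 110 circ 322.0 248.5 21.3 cent 321.9 249.1 ell [321.8 249.1] [28.6 42.5] W [555.7  -9.1  78. ]
balls
top 120 circ 419.6 272.3 26.8 cent 418.7 272.5 ell [418.5 272.5] [13.3 65.5] W [ 477.3 -290.9   42. ]
top 120 circ 428.4 235.4 10.9 cent 430.0 235.9 ell [429.9 235.8] [16.5 20. ] W [ 580.  -324.7   42. ]
top 160 circ 416.5 284.5 5.1 cent 416.7 284.4 ell [416.7 284.4] [9.3 9.7] W [ 444.9 -285.    42. ]
top 160 circ 422.9 260.7 5.1 cent 422.9 260.6 ell [422.9 260.6] [9.2 9.7] W [ 510.5 -303.5   42. ]
top 160 circ 430.4 236.4 8.4 cent 430.5 236.4 ell [430.5 236.4] [15.3 16.1] W [ 578.4 -326.2   42. ]
top 190 circ 416.9 284.4 4.8 cent 416.8 284.5 ell [416.8 284.5] [8.3 9.2] W [ 444.8 -285.5   42. ]
top 190 circ 423.1 260.6 4.8 cent 423.0 260.8 ell [423.  260.7] [8.3 9.1] W [ 510.  -303.8   42. ]
top 190 circ 430.5 236.5 7.9 cent 430.9 236.4 ell [430.9 236.4]
[... 652 characters left out ...]
60 circ 369.5 207.0 5.9 cent 369.6 206.6 ell [369.6 206.6] [ 9.  11.4] W [ 581.5 -338.9   42. ]
side 190 circ 369.5 206.5 4.7 cent 369.7 205.9 ell [369.7 206. ] [6.3 9.3] W [ 583.4 -342.4   42. ]
head
top 110 circ 211.1 204.2 15.8 cent 211.1 204.0 ell [211.1 204. ] [30.1 30.7] W [651.  280.6  55. ]
top 110 circ 215.0 256.9 28.7 cent 216.4 256.3 ell [215.1 255.9] [25.1 54.3] W [513.9 269.9   8. ]
side 110 circ 243.5 296.5 19.8 cent 241.5 291.6 ell [242.6 292.9] [23.2 37.3] W [641.2 277.   55. ]
cam
top 190 circ 349.0 132.0 11.2 cent 349.0 131.9 ell [349.  131.9] [18.6 19.5] W [788.9 -79.  244. ]
side 150 circ 278.0 176.5 8.1 cent 277.8 176.7 ell [277.8 176.7] [ 9.1 15.2] W [797.2 -83.4 220. ]
```

View pics/c0.png

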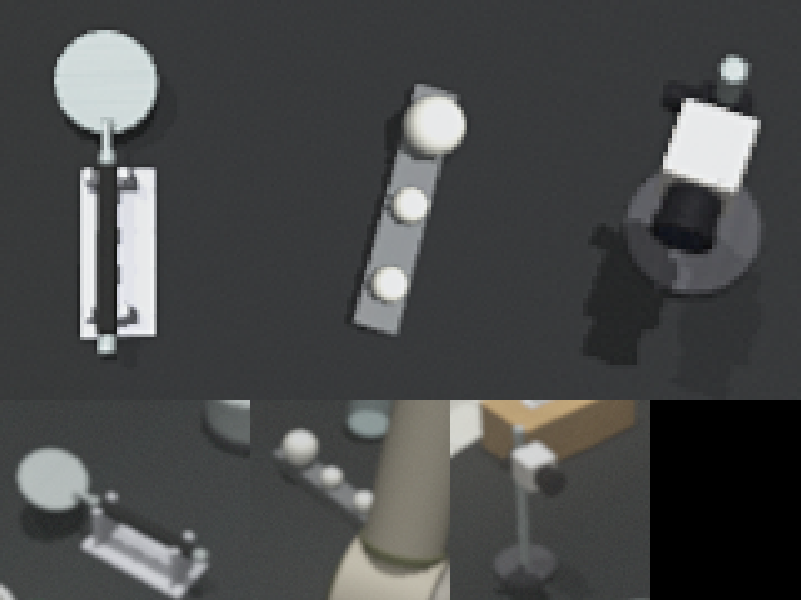

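The crops show the rest foot (corners about 204–227 × 230–281 px in the top view), the bar tilted about 16°, and the camera box with its lens towards the jar (lens ≈345,149; post top ≈354.8,115.8; foot ≈345.8,151.8).

Run:
```python
from h import *
t=cv2.imread("pics/top0.png"); g=cv2.cvtColor(t,cv2.COLOR_BGR2GRAY); s=cv2.imread("pics/side0.png"); gs=cv2.cvtColor(s,cv2.COLOR_BGR2GRAY)
jar=np.array([557.8,-9.8])
for nm,u,v,z in (("foot",345.8,151.8,4),("posttop",354.8,115.8,244),("box",349,131.9,232),("lensbarrel",345.1,148.8,222),("restc",215.4,255.9,8),("knob",212.1,283.5,55),("head",211.1,204,57)):
    P=plane("top",u,v,z); d=P[:2]-jar; print(nm,P.round(1),"dist from jar",np.hypot(*d).round(1),"deg",np.degrees(np.arctan2(d[1],d[0])).round(1))
def rect(x,y,w,h,m,z,nm):
    m=cv2.morphologyEx(m[y:y+h,x:x+w].astype(np.uint8),cv2.MORPH_CLOSE,np.ones((9,9)) if nm=="rest" else np.ones((1,1)))
    c=max(cv2.findContours(m,0,1)[0],key=cv2.contourArea); b=cv2.boxPoints(cv2.minAreaRect(c))+[x,y]
    print(nm,[plane("top",*k,z)[:2].round(1).tolist() for k in b])
rect(198,226,36,58,g>110,8,"rest")
rect(335,115,30,35,g>190,232,"box")
# bar: grey
rect(400,220,45,85,g>85,20,"bar")
# foot of camera
print("tri box",tri((349,131.9),(277.8,176.7)),"knob-side",[tri((212.1,283.5),p) for p in ((301,317),)], "head",tri((211.1,204),(241.5,291.6)))
# rim of jar inner/outer in side using Hough check
for P in ((578.5,-325.5,42),(jar[0],jar[1],78),(jar[0],jar[1],0)): print(P,proj("top",P).round(1),proj("side",P).round(1))
print(g[118:165:2,335:362])
```

```text
foot [833.8 -94.3   4. ] dist from jar 288.7 deg -17.0
posttop [831.  -92.8 244. ] dist from jar 285.5 deg -16.9
box [794.2 -80.1 232. ] dist from jar 246.7 deg -16.6
lensbarrel [754.4 -71.9 222. ] dist from jar 206.2 deg -17.5
restc [513.9 269.    8. ] dist from jar 282.2 deg 98.9
knob [432.5 264.2  55. ] dist from jar 301.3 deg 114.6
head [650.5 280.3  57. ] dist from jar 304.5 deg 72.3
rest [[598.6, 306.5], [600.3, 244.3], [439.0, 235.1], [437.4, 295.8]]
box [[780.0, -54.2], [821.8, -66.8], [808.8, -106.5], [767.2, -93.7]]
bar [[418.1, -246.4], [618.7, -316.3], [603.0, -365.8], [403.3, -294.6]]
tri box (array([797.53956893, -81.79380262, 221.50266016]), np.float64(2.857777324873558)) knob-side [(array([430.54422541, 260.22537284,  74.97083566]), np.float64(0.480895501051182))] head (array([647.43591826, 278.50167955,  59.08220356]), np.float64(5.339528423957138))
(578.5, -325.5, 42) [430.2 236.3] [368.3 208.6]
(np.float64(557.8), np.float64(-9.8), 78) [316.1 238.3] [321.5 248.7]
(np.float64(557.8), np.float64(-9.8), 0) [315.2 243.5] [321.1 266.4]
[[ 58  56  57  59  54  47  45  50 
[... 1978 characters left out ...]
  96  99  99  81  61]
 [ 64  60  56  39  23  16  22  21  19  20  22  25  21  21  20  53  81  88
   95  95  95  97  97  97  97  76  59]
 [ 63  62  63  64  60  78  88  75  53  34  29  19  24  38  64  82  87  86
   83  85  94  98  97  98  90  65  53]
 [ 61  61  63  63  60  69  73  92  91  88  87  87  87  84  85  86  85  84
   82  84  83  86  89  83  60  55  59]
 [ 62  64  65  61  61  60  59  89  98  94  88  84  84  85  85  85  84  84
   84  85  87  88  70  50  57  58  56]
 [ 38  54  63  61  60  60  58  90  99  99  89  83  85  86  87  86  84  83
   86  81  64  45  47  50  49  51  57]
 [ 37  34  48  47  46  55  88 101 103  91  86  87  88  88  90  80  72  62
   46  47  48  51  52  51  50  54  58]]
```

```bash
cat >> h.py <<'E'
def goal(grasp,az,pitch=0,tp=None):
    """delta in tool axes: grasp point at 'grasp', tool x along azimuth az (deg), raised by pitch (deg)"""
    s=ctrl.sense(); Rc=q(s["ee_rot"]); p=np.array(s["eef_pos"])
    Rt=R.from_euler('z',az,degrees=True)*R.from_euler('y',-pitch,degrees=True)*R.from_euler('x',180,degrees=True)
    P=np.array(grasp)-155*Rt.as_matrix()[:,2]
    print("t",s["time_s"],"delta",Rc.inv().apply(P-p).round(1),(Rc.inv()*Rt).as_rotvec().round(4),"TCPtarget",P.round(1),"q",np.round(s["joints"],3))
E
python3 - <<'E'
from h import *
goal((578.3,-325.3,170),-16.5); goal((578.3,-325.3,45.5),-16.5)
E
```

```text
t 0.1 delta [402.9   2.3  79.3] [-1.200e-03  1.000e-04  6.938e-01] TCPtarget [ 578.3 -325.3  325. ] q [-1.388  0.313  1.498  0.     1.331 -0.223]
t 0.1 delta [402.9   2.4 203.8] [-1.200e-03  1.000e-04  6.938e-01] TCPtarget [ 578.3 -325.3  200.5] q [-1.388  0.313  1.498  0.     1.331 -0.223]
```

```bash
echo '[40, 0, 0, 0, 0, 0.1, 90, 0, 5, 0, 0, 0.2, 140, 0, 15, 0, 0, 0.3, 190, 0, 25, 0, 0, 0.4, 240, 0, 35, 0, 0, 0.5, 290, 1, 50, 0, 0, 0.6, 335, 2, 65, 0, 0, 0.694, 375, 2, 75, 0, 0, 0.694]' | python3 steer.py 1.0 40; echo '[20, 0, 4, 0, 0, 0, 28, 0, 4, 0, 0, 0, 28, 0, 4, 0, 0, 0, 28, 0, 4, 0, 0, 0, 28, 0, 4, 0, 0, 0]' | python3 steer.py
python3 - <<'E'
from h import *
goal((578.3,-325.3,170),-16.5); goal((578.3,-325.3,45.5),-16.5)
im=ctrl.capture("top");cv2.imwrite("pics/t1.png",im[:,:,::-1])
E
```

```text
time_s: 0.9
eef_pos: [554.4, -334.8, 328.1]
ee_rot: [-0.0, 0.989, -0.145, -0.001]
force: [-1.2, 0.1, 0.1]
grip_width: 0.997
grip_force: 0.0
time_s: 1.4
eef_pos: [578.9, -344.3, 325.9]
ee_rot: [-0.0, 0.99, -0.144, -0.0]
force: [0.9, -0.6, 0.6]
grip_width: 1.003
grip_force: 0.0
t 1.4 delta [ -6.  -18.    0.9] [-0.      0.0001 -0.0008] TCPtarget [ 578.3 -325.3  325. ] q [-0.71   0.706  1.091 -0.     1.344  1.149]
t 1.4 delta [ -5.9 -18.  125.4] [-0.      0.0001 -0.0008] TCPtarget [ 578.3 -325.3  200.5] q [-0.71   0.706  1.091 -0.     1.344  1.149]
```

```bash
echo '[-6, -18, 0, 0, 0, 0, -6, -18, 40, 0, 0, 0, -6, -18, 70, 0, 0, 0, -6, -18, 70, 0, 0, 0, -6, -18, 70, 0, 0, 0]' | python3 steer.py
python3 - <<'E'
from h import *
goal((578.3,-325.3,45.5),-16.5)
a=ctrl.capture("top")[190:310,340:460];b=ctrl.capture("side")[140:260,320:440]
cv2.imwrite("pics/t2.png",cv2.resize(np.hstack([a,b])[:,:,::-1],None,fx=3.3,fy=3.3))
E
```

```text
time_s: 1.95
eef_pos: [578.7, -325.5, 256.8]
ee_rot: [0.0, 0.99, -0.144, 0.0]
force: [0.4, 0.0, -0.0]
grip_width: 0.998
grip_force: 0.0
t 1.95 delta [-0.5 -0.1 56.3] [ 0.0003 -0.0007 -0.0006] TCPtarget [ 578.3 -325.3  200.5] q [-0.688  0.75   1.202  0.     1.19   1.171]
```

View pics/t2.png

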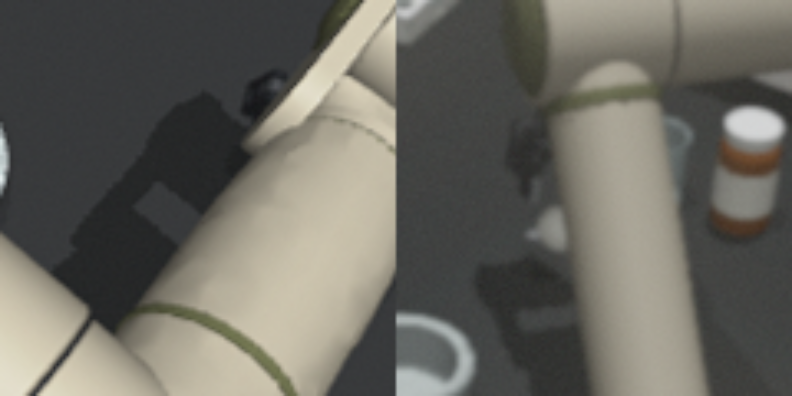

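The arm hides most of the ball; the side view shows one finger just above it at about (535,200) in the crop, as planned. I'm going down and closing.

```bash
echo '[0, 0, 30, 0, 0, 0, 0, 0, 50, 0, 0, 0, 0, 0, 56, 0, 0, 0, 0, 0, 56, 0, 0, 0]' | python3 steer.py; echo '[0, 0, 0, 0, 0, 0, 0, 0, 0, 0, 0, 0, 0, 0, 0, 0, 0, 0, 0, 0, 0, 0, 0, 0, 0, 0, 0, 0, 0, 0, 0, 0, 0, 0, 0, 0, 0, 0, 0, 0, 0, 0, 0, 0, 0, 0, 0, 0]' | python3 steer.py 0.3 30
echo '[0, 0, 0, 0, 0, 0, 0, 0, 0, 0, 0, 0, 0, 0, 0, 0, 0, 0, 0, 0, -10, 0, 0, 0, 0, 0, -20, 0, 0, 0, 0, 0, -20, 0, 0, 0]' | python3 steer.py
python3 - <<'E'
from h import *
for z in(180,110,46.5): goal((557.8,-9.8,z),-16.5)
E
```

```text
time_s: 2.45
eef_pos: [578.9, -325.4, 200.5]
ee_rot: [0.0, 0.99, -0.144, 0.0]
force: [0.2, 0.5, 0.1]
grip_width: 1.0
grip_force: 0.0
time_s: 3.25
eef_pos: [579.2, -325.0, 201.3]
ee_rot: [0.0, 0.99, -0.144, 0.001]
force: [-0.0, 2.1, 5.1]
grip_width: 0.564
grip_force: 30.2
time_s: 3.85
eef_pos: [579.0, -325.5, 221.8]
ee_rot: [0.001, 0.99, -0.144, 0.001]
force: [0.2, -0.0, -2.1]
grip_width: 0.568
grip_force: 31.6
t 3.85 delta [-109.8 -296.5 -113.9] [ 0.0013 -0.003  -0.0003] TCPtarget [557.8  -9.8 335. ] q [-0.688  0.79   1.226 -0.     1.122  1.171]
t 3.85 delta [-110.  -296.6  -43.9] [ 0.0013 -0.003  -0.0003] TCPtarget [557.8  -9.8 265. ] q [-0.688  0.79   1.226 -0.     1.122  1.171]
t 3.85 delta [-110.2 -296.6   19.6] [ 0.0013 -0.003  -0.0003] TCPtarget [557.8  -9.8 201.5] q [-0.688  0.79   1.226 -0.     1.122  1.171]
```

```bash
echo '[0, 0, -25, 0, 0, 0, 0, -15, -60, 0, 0, 0, -10, -40, -100, 0, 0, 0, -25, -75, -114, 0, 0, 0, -40, -115, -114, 0, 0, 0, -55, -155, -114, 0, 0, 0, -70, -195, -114, 0, 0, 0, -85, -235, -114, 0, 0, 0]' | python3 steer.py
python3 - <<'E'
from h import *
goal((557.8,-9.8,180),-16.5)
E
```

```text
time_s: 4.65
eef_pos: [563.6, -74.1, 333.8]
ee_rot: [0.0, 0.99, -0.144, 0.0]
force: [0.5, -0.2, -2.1]
grip_width: 0.566
grip_force: 32.1
t 4.65 delta [-23.8 -60.   -1.2] [-0.     -0.0001 -0.0005] TCPtarget [557.8  -9.8 335. ] q [-0.337  0.469  1.463  0.     1.209  1.523]
```

```bash
echo '[-10, -25, 0, 0, 0, 0, -20, -50, 0, 0, 0, 0, -24, -60, 0, 0, 0, 0, -24, -60, 0, 0, 0, 0, -24, -60, 0, 0, 0, 0]' | python3 steer.py
python3 - <<'E'
from h import *
goal((557.8,-9.8,180),-16.5)
print(proj("side",(557.8,-9.8,175)))
a=ctrl.capture("top")[170:290,256:376];b=ctrl.capture("side")[170:290,262:382]
cv2.imwrite("pics/t3.png",cv2.resize(np.hstack([a,b])[:,:,::-1],None,fx=3.3,fy=3.3))
E
```

```text
time_s: 5.15
eef_pos: [558.3, -12.2, 333.7]
ee_rot: [0.0, 0.99, -0.144, 0.0]
force: [0.1, -0.5, -2.1]
grip_width: 0.567
grip_force: 32.1
t 5.15 delta [-1.1 -2.1 -1.3] [ 0.0004 -0.0003 -0.0006] TCPtarget [557.8  -9.8 335. ] q [-0.232  0.448  1.496 -0.     1.197  1.628]
[321.93722855 225.31774017]
```

View pics/t3.png

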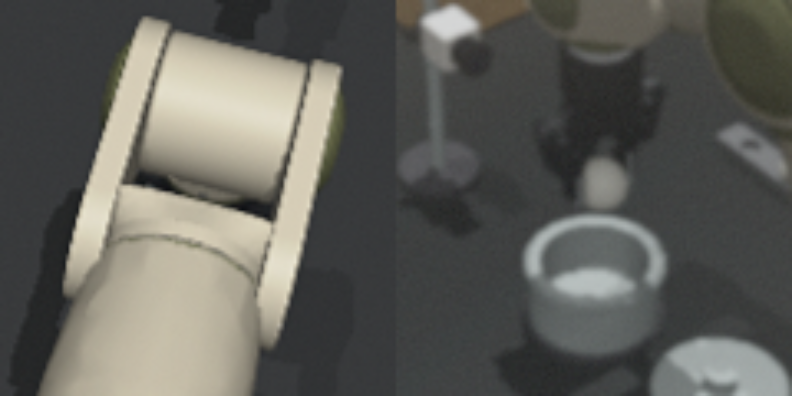

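The side crop shows the held ball at about (325,225) px, 2–3 px right of the expected spot. The jar rim is at (322,249). I'll measure the offset.

Run:
```python
from h import *
s=ctrl.sense(); g=np.array(s["eef_pos"])+155*q(s["ee_rot"]).as_matrix()[:,2]; tx=q(s["ee_rot"]).as_matrix()[:,0]
print(g,tx)
p0=proj("side",g); print(p0,"px per 10mm tx",proj("side",g+10*tx)-p0,"px per 10 down",proj("side",g-[0,0,10])-p0,"x10",proj("side",g+[10,0,0])-p0)
im=cv2.cvtColor(ctrl.capture("side"),cv2.COLOR_RGB2GRAY)[205:240,305:345]
print(im[8:32,8:34])
for lo in(100,115,130):
    c=max(cv2.findContours((im>lo).astype(np.uint8),0,1)[0],key=cv2.contourArea);(x,y),r=cv2.minEnclosingCircle(c);print(lo,x+305,y+205,r)
```

```text
[558.27393064 -12.55497053 178.6253885 ] [ 9.58373200e-01 -2.85518484e-01  6.35788552e-05]
[322.35757237 223.91902178] px per 10mm tx [-1.91662606 -1.61182695] px per 10 down [-0.05320403  2.49015385] x10 [-2.56572376 -1.21363044]
[[ 43  46  43  38  41  40  39  43  42  47  56  63  67  66  61  53  49  42
   41  41  41  44  46  54  56  59]
 [ 42  40  44  41  39  37  41  42  42  47  53  62  69  64  58  49  44  37
   43  41  36  41  51  60  66  63]
 [ 43  38  41  44  37  43  40  38  44  53  60  62  65  62  53  43  36  40
   41  46  48  51  58  61  64  66]
 [ 41  43  41  48  44  40  39  42  49  56  61  67  65  61  53  44  39  39
   50  58  59  57  59  63  62  65]
 [ 40  43  44  43  45  40  43  52  64  73  78  80  79  72  61  49  35  37
   49  68  66  58  64  65  65  69]
 [ 38  42  43  42  42  41  53  70  89  99 105 106 104  98  84  66  47  42
   54  68  70  62  63  62  63  61]
 [ 40  37  40  43  42  49  70  99 112 118 121 122 124 117 109  92  74  54
   53  69  68  61  62  67  63  63]
 [ 40  38  41  37  42  55  85 109 122 129 129 132 131 128 123 114  96  73
   63  70  70  60  61  66  65  6
[... 1198 characters left out ...]
66]
 [ 64  65  64  71  75  74  77  92 106 110 117 114 115 113 106  95  82  73
   63  67  65  66  65  67  65  65]
 [ 62  63  64  65  68  65  67  77  86  90  96  96  92  89  83  77  69  65
   62  64  67  65  66  63  64  64]
 [ 62  66  69  72  79  83  91  93  96  96  95  92  88  83  76  72  68  65
   62  66  64  63  67  64  66  65]
 [ 84  94 102 113 124 129 139 143 141 140 135 134 129 124 119 109  95  82
   77  69  63  63  64  66  66  63]
 [132 140 149 159 165 169 172 172 171 173 170 171 170 169 164 156 144 131
  118 102  84  74  68  66  65  65]]
100 324.2272720336914 225.31818199157715 7.420476913452148
115 324.0 225.384614944458 6.690639019012451
130 324.0 225.14999961853027 5.246288776397705
```

```bash
echo '[1, -2, 20, 0, 0, 0, 1, -2, 60, 0, 0, 0, 1, -2, 95, 0, 0, 0, 1, -2, 115, 0, 0, 0, 1, -2, 124, 0, 0, 0, 1, -2, 128, 0, 0, 0, 1, -2, 130, 0, 0, 0, 1, -2, 130, 0, 0, 0]' | python3 steer.py; echo '[0, 0, 0.5, 0, 0, 0, 0, 0, 1, 0, 0, 0, 0, 0, 1, 0, 0, 0, 0, 0, 1, 0, 0, 0]' | python3 steer.py
python3 - <<'E'
from h import *
goal((557.8,-9.8,44.5),-16.5);print(ctrl.sense()["force"])
E
```

```text
time_s: 6.1
eef_pos: [559.9, -9.9, 204.5]
ee_rot: [0.0, 0.99, -0.144, 0.001]
force: [-0.1, 0.6, -3.2]
grip_width: 0.564
grip_force: 32.0
time_s: 6.5
eef_pos: [559.7, -9.7, 202.9]
ee_rot: [0.0, 0.99, -0.144, 0.0]
force: [-0.9, -0.3, -3.4]
grip_width: 0.563
grip_force: 32.0
t 6.5 delta [-1.8  0.6  3.4] [-0.     -0.0003 -0.0001] TCPtarget [557.8  -9.8 199.5] q [-0.227  0.623  1.603 -0.     0.916  1.632]
[-0.87758773 -0.31145048 -3.3889501 ]
```

```bash
for i in 1 2 3 4 5; do echo '[0, 0, 0.8, 0, 0, 0, 0, 0, 0.8, 0, 0, 0, 0, 0, 0.8, 0, 0, 0]' | python3 steer.py | grep -E "eef|force"; f=1; done
```

```text
eef_pos: [559.8, -9.8, 202.2]
force: [-0.5, -1.5, 1.4]
grip_force: 32.5
eef_pos: [559.8, -9.8, 202.0]
force: [-4.6, -1.1, 8.6]
grip_force: 33.2
eef_pos: [560.0, -10.1, 201.8]
force: [-4.2, -3.3, 12.6]
grip_force: 33.7
eef_pos: [560.1, -10.1, 201.7]
force: [-7.2, -3.4, 18.7]
grip_force: 34.2
eef_pos: [560.1, -10.1, 201.6]
force: [-11.4, -2.5, 26.2]
grip_force: 34.7
```

```bash
echo '[0, 0, -1.5, 0, 0, 0, 0, 0, -2.8, 0, 0, 0, 0, 0, -2.8, 0, 0, 0, 0, 0, -2.8, 0, 0, 0]' | python3 steer.py; echo '[0, 0, 0, 0, 0, 0, 0, 0, 0, 0, 0, 0, 0, 0, 0, 0, 0, 0, 0, 0, 0, 0, 0, 0]' | python3 steer.py 0.62;echo '[0, 0, 0, 0, 0, 0, 0, 0, 0, 0, 0, 0, 0, 0, 0, 0, 0, 0, 0, 0, 0, 0, 0, 0]' | python3 steer.py 0.74
echo '[0, 0, -10, 0, 0, 0, 0, 0, -40, 0, 0, 0, 0, 0, -80, 0, 0, 0, 0, 0, -130, 0, 0, 0, 0, 0, -130, 0, 0, 0]' | python3 steer.py
python3 - <<'E'
from h import *
goal((514.5,269.8,180),4)
cv2.imwrite("pics/s4.png",ctrl.capture("side")[:,:,::-1])
E
```

```text
time_s: 8.4
eef_pos: [559.9, -9.9, 202.0]
ee_rot: [0.0, 0.99, -0.144, 0.001]
force: [-1.8, -3.0, 7.1]
grip_width: 0.565
grip_force: 34.0
time_s: 8.8
eef_pos: [560.0, -10.2, 202.3]
ee_rot: [0.0, 0.99, -0.144, 0.001]
force: [-2.7, -4.4, 9.3]
grip_width: 0.622
grip_force: 6.9
time_s: 9.2
eef_pos: [560.1, -10.3, 202.7]
ee_rot: [0.001, 0.99, -0.144, 0.001]
force: [-2.1, -5.5, 11.7]
grip_width: 0.736
grip_force: 12.8
time_s: 9.7
eef_pos: [560.3, -9.5, 337.9]
ee_rot: [0.0, 0.99, -0.143, 0.005]
force: [-0.1, -0.7, -0.9]
grip_width: 0.744
grip_force: 0.0
t 9.7 delta [-123.2 -254.8    1.8] [ 0.0009 -0.011  -0.3575] TCPtarget [514.5 269.8 335. ] q [-0.226  0.446  1.487  0.     1.197  1.632]
```

```bash
echo '[-15, -40, -10, 0, 0, -0.05, -30, -85, -10, 0, 0, -0.1, -50, -130, -10, 0, 0, -0.2, -75, -170, -5, 0, 0, -0.3, -100, -205, 0, 0, 0, -0.3575, -115, -240, 0, 0, 0, -0.3575, -123, -255, 0, 0, 0, -0.3575, -123, -255, 0, 0, 0, -0.3575]' | python3 steer.py 1.0 60
python3 - <<'E'
from h import *
goal((514.5,269.8,150),4);goal((514.5,269.8,55),4)
a=ctrl.capture("top");b=ctrl.capture("side")
cv2.imwrite("pics/ta.png",a[:,:,::-1]);cv2.imwrite("pics/sa.png",b[:,:,::-1])
cv2.imwrite("pics/t5.png",cv2.resize(np.hstack([a[180:300,256:376],b[200:320,262:382]])[:,:,::-1],None,fx=3.3,fy=3.3))
g=cv2.cvtColor(a,cv2.COLOR_RGB2GRAY)[205:270,285:350]
for c in cv2.findContours((g>110).astype(np.uint8),0,1)[0]:
    if cv2.contourArea(c)>200: e=cv2.fitEllipse(c);print(e,np.array(e[0])+[285,205])
E
```

```text
time_s: 10.55
eef_pos: [513.5, 271.3, 330.3]
ee_rot: [0.0, 0.999, 0.036, -0.001]
force: [-0.2, -0.1, 0.6]
grip_width: 1.003
grip_force: 0.0
t 10.55 delta [ 0.9  1.6 25.3] [0.0002 0.002  0.0022] TCPtarget [514.5 269.8 305. ] q [0.284 0.499 1.426 0.    1.218 1.783]
t 10.55 delta [  1.1   1.5 120.3] [0.0002 0.002  0.0022] TCPtarget [514.5 269.8 210. ] q [0.284 0.499 1.426 0.    1.218 1.783]
((31.26864242553711, 33.05887985229492), (50.11687469482422, 50.863197326660156), 103.23655700683594) [316.26864243 238.05887985]
```

View pics/t5.png

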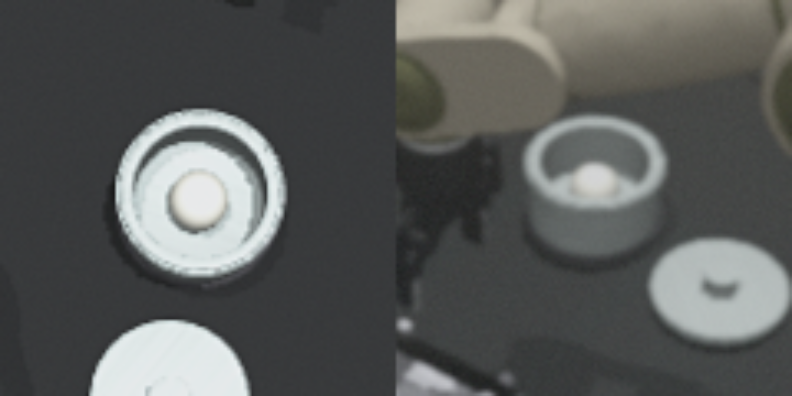

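The jar hasn't moved (rim ellipse still at 316.3,238.1), and the ball lies in the middle at (316.3,240.9). Before grasping the mirror, I'll test in the air whether the final tilted pose is reachable.

Run:
```python
from h import *
goal((440.7,25.8,200),-16.9,25);goal((440.7,25.8,143),-16.9,25)
```

```text
t 10.65 delta [-151.5  214.3   -9.4] [-0.0787  0.4326  0.3585] TCPtarget [378.   44.8 340.5] q [ 0.28   0.498  1.427 -0.     1.218  1.782]
t 10.65 delta [-151.4  214.3   47.6] [-0.0787  0.4326  0.3585] TCPtarget [378.   44.8 283.5] q [ 0.28   0.498  1.427 -0.     1.218  1.782]
```

```bash
echo '[-30, 40, -10, -0.02, 0.1, 0.08, -60, 80, -10, -0.04, 0.2, 0.16, -95, 125, -10, -0.06, 0.3, 0.24, -125, 170, -10, -0.08, 0.43, 0.36, -151, 214, -10, -0.08, 0.433, 0.36, -151, 214, 10, -0.08, 0.433, 0.36, -151, 214, 30, -0.08, 0.433, 0.36, -151, 214, 48, -0.08, 0.433, 0.36]' | python3 steer.py; echo '[0, 0, 0, 0, 0, 0, 0, 0, 0, 0, 0, 0]' | python3 steer.py
python3 - <<'E'
from h import *
goal((440.7,25.8,143),-16.9,25);goal((514.5,269.8,120),4)
E
```

```text
time_s: 11.45
eef_pos: [377.9, 44.1, 282.9]
ee_rot: [0.033, 0.965, -0.146, 0.215]
force: [0.9, 0.3, 1.0]
grip_width: 1.003
grip_force: 0.0
time_s: 11.65
eef_pos: [378.5, 45.1, 283.8]
ee_rot: [0.032, 0.965, -0.145, 0.215]
force: [0.9, -0.3, 0.6]
grip_width: 1.002
grip_force: 0.0
t 11.65 delta [-0.5  0.4  0.2] [ 0.0014 -0.0015 -0.0026] TCPtarget [378.   44.8 283.5] q [-0.18   0.102  2.147 -0.113  0.46   1.779]
t 11.65 delta [  54.3 -254.7   35.1] [ 0.0806 -0.4328 -0.3618] TCPtarget [514.5 269.8 275. ] q [-0.18   0.102  2.147 -0.113  0.46   1.779]
```

```bash
echo '[10, -40, -40, 0.01, -0.06, -0.05, 20, -80, -40, 0.03, -0.16, -0.13, 30, -125, -30, 0.04, -0.26, -0.22, 40, -170, -10, 0.06, -0.36, -0.3, 48, -215, 10, 0.08, -0.433, -0.362, 54, -255, 20, 0.08, -0.433, -0.362, 54, -255, 20, 0.08, -0.433, -0.362, 54, -255, 20, 0.08, -0.433, -0.362]' | python3 steer.py
python3 - <<'E'
from h import *
goal((514.5,269.8,54),4)
a=ctrl.capture("top");b=ctrl.capture("side")
cv2.imwrite("pics/t6.png",cv2.resize(np.hstack([a[190:310,150:270],b[240:360,220:340]])[:,:,::-1],None,fx=3.3,fy=3.3))
print(proj("side",(514.5,269.8,55)))
E
```

```text
time_s: 12.45
eef_pos: [507.8, 273.0, 288.8]
ee_rot: [0.0, 0.999, 0.036, 0.0]
force: [-0.1, -0.9, 0.3]
grip_width: 0.997
grip_force: 0.0
t 12.45 delta [ 6.4  3.6 79.8] [ 0.0004 -0.0003  0.0024] TCPtarget [514.5 269.8 209. ] q [ 2.900e-01  5.350e-01  1.486e+00 -1.000e-03  1.120e+00  1.789e+00]
[276.3417872 310.4255809]
```

View pics/t6.png

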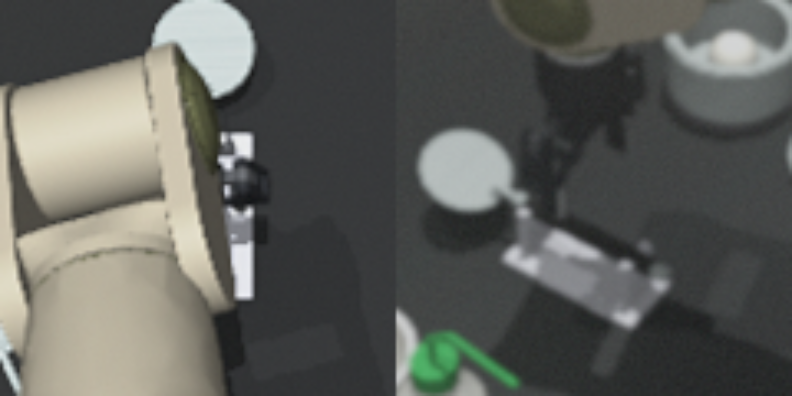

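The crops show the gripper above the rest, with the handle still lying between the uprights. Going down and closing.

```bash
echo '[6.4, 3.6, 15, 0, 0, 0, 6.4, 3.6, 45, 0, 0, 0, 6.4, 3.6, 70, 0, 0, 0, 6.4, 3.6, 80, 0, 0, 0, 6.4, 3.6, 80, 0, 0, 0]' | python3 steer.py
python3 - <<'E'
from h import *
goal((514.5,269.8,54),4)
E
echo '[0, 0, 0, 0, 0, 0, 0, 0, 0, 0, 0, 0, 0, 0, 0, 0, 0, 0, 0, 0, 0, 0, 0, 0, 0, 0, 0, 0, 0, 0, 0, 0, 0, 0, 0, 0, 0, 0, 0, 0, 0, 0, 0, 0, 0, 0, 0, 0]' | python3 steer.py 0 60
echo '[0, 0, 0, 0, 0, 0, 0, 0, 0, 0, 0, 0, 0, 0, 0, 0, 0, 0, 0, 0, 0, 0, 0, 0]' | python3 steer.py 0 60
```

```text
time_s: 13.05
eef_pos: [514.4, 269.0, 207.2]
ee_rot: [0.001, 0.999, 0.035, -0.001]
force: [0.6, -0.1, 0.5]
grip_width: 1.003
grip_force: 0.0
t 13.05 delta [ 0.2 -0.8 -1.8] [0.001  0.0024 0.0006] TCPtarget [514.5 269.8 209. ] q [ 2.800e-01  6.530e-01  1.532e+00 -1.000e-03  9.590e-01  1.781e+00]
time_s: 13.85
eef_pos: [514.5, 269.8, 208.9]
ee_rot: [0.0, 0.999, 0.036, 0.0]
force: [-1.2, -0.2, 5.1]
grip_width: 0.177
grip_force: 59.1
time_s: 14.25
eef_pos: [514.5, 269.8, 208.8]
ee_rot: [0.0, 0.999, 0.036, 0.0]
force: [-1.7, -0.6, 5.4]
grip_width: 0.174
grip_force: 59.1
```

```bash
echo '[0, 0, -5, 0, 0, 0, 0, 0, -15, 0, 0, 0, 0, 0, -35, 0, 0, 0, 0, 0, -65, 0, 0, 0, 0, 0, -100, 0, 0, 0, 0, 0, -120, 0, 0, 0, 0, 0, -120, 0, 0, 0, 0, 0, -120, 0, 0, 0]' | python3 steer.py
python3 - <<'E'
from h import *
goal((440.7,25.8,220),-16.9,25);goal((440.7,25.8,143),-16.9,25)
print(ctrl.sense()["wrist_torque"])
a=ctrl.capture("top");b=ctrl.capture("side")
cv2.imwrite("pics/t7.png",cv2.resize(np.hstack([a[150:300,130:280],b[200:350,200:350]])[:,:,::-1],None,fx=2.6,fy=2.6))
E
```

```text
time_s: 15.05
eef_pos: [514.2, 269.7, 327.7]
ee_rot: [0.0, 0.999, 0.036, -0.0]
force: [-0.4, -0.1, -2.5]
grip_width: 0.18
grip_force: 58.6
t 15.05 delta [-151.8  214.6  -32.5] [-0.0791  0.4323  0.3605] TCPtarget [378.   44.8 360.5] q [ 0.281  0.501  1.431 -0.     1.211  1.781]
t 15.05 delta [-151.8  214.5   44.5] [-0.0791  0.4323  0.3605] TCPtarget [378.   44.8 283.5] q [ 0.281  0.501  1.431 -0.     1.211  1.781]
[-0.03688909  0.0047558   0.03385911]
```

View pics/t7.png

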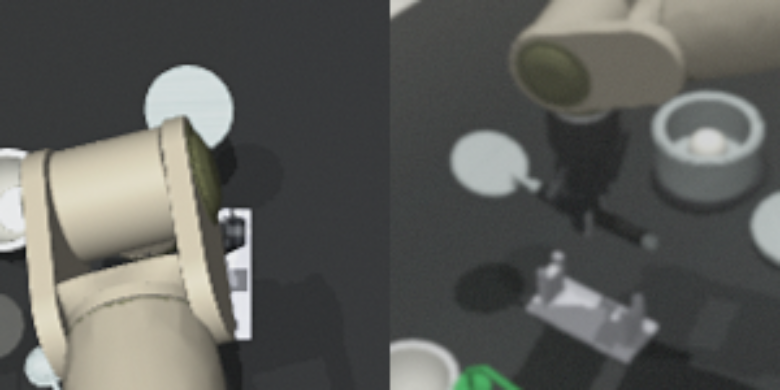

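The mirror is held level, clear of the rest (head at about 238,263 px in the side view). Moving to the final pose from above.

```bash
echo '[-10, 10, -10, 0, 0.03, 0.02, -30, 35, -20, -0.01, 0.09, 0.07, -55, 75, -30, -0.03, 0.17, 0.14, -85, 115, -32, -0.045, 0.25, 0.21, -110, 150, -32, -0.06, 0.33, 0.27, -130, 180, -32, -0.07, 0.39, 0.32, -145, 202, -32, -0.079, 0.42, 0.35, -152, 214.5, -32, -0.079, 0.4323, 0.3605]' | python3 steer.py; echo '[0, 0, 0, 0, 0, 0, 0, 0, 0, 0, 0, 0]' | python3 steer.py
python3 - <<'E'
from h import *
goal((440.7,25.8,143),-16.9,25)
a=ctrl.capture("top");b=ctrl.capture("side")
cv2.imwrite("pics/ta8.png",a[:,:,::-1]);cv2.imwrite("pics/sa8.png",b[:,:,::-1])
cv2.imwrite("pics/t8.png",cv2.resize(np.hstack([a[110:310,250:400],b[130:330,230:380]])[:,:,::-1],None,fx=2.6,fy=2.6))
E
```

```text
time_s: 15.95
eef_pos: [376.8, 43.8, 359.4]
ee_rot: [0.032, 0.966, -0.145, 0.214]
force: [0.1, -0.4, -1.3]
grip_width: 0.171
grip_force: 58.8
time_s: 16.15
eef_pos: [378.2, 45.1, 359.9]
ee_rot: [0.032, 0.966, -0.144, 0.214]
force: [-0.1, 0.2, -1.5]
grip_width: 0.173
grip_force: 58.9
t 16.15 delta [-32.3   0.3  69.3] [-0.0003  0.0009 -0.0006] TCPtarget [378.   44.8 283.5] q [-0.181 -0.029  2.043 -0.074  0.695  1.732]
```

View pics/t8.png

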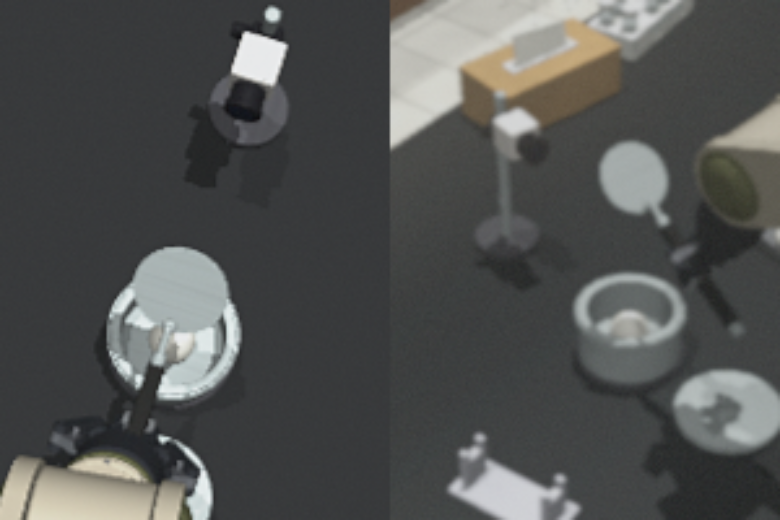

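The head is seen back-side up above the jar, handle pointing at the camera. Lowering to the final height and measuring.

```bash
echo '[-5, 0, 10, 0, 0, 0, -12, 0, 26, 0, 0, 0, -20, 0.2, 43, 0, 0, 0, -27, 0.3, 58, 0, 0, 0, -32.3, 0.3, 69.3, 0, 0, 0, -32.3, 0.3, 69.3, 0, 0, 0, -32.3, 0.3, 69.3, 0, 0, 0, -32.3, 0.3, 69.3, 0, 0, 0]' | python3 steer.py
python3 - <<'E'
from h import *
goal((440.7,25.8,143),-16.9,25)
a=ctrl.capture("top");b=ctrl.capture("side")
e=np.array([np.cos(np.radians(-16.9)),np.sin(np.radians(-16.9)),0]);H=np.array([557.8,-9.8,200]);up=np.array([0,0,1.])
n=(e-up)/2**.5   # facing
back=H-5*n
u=np.cos(np.radians(25))*e+np.sin(np.radians(25))*up; M=H-135*u
for nm,im in(("top",a),("side",b)):
    print(nm,"back",proj(nm,back).round(1),"knob",proj(nm,M-82*u).round(1),"neck",proj(nm,M+70*u).round(1))
    lat=np.cross(n,e);lat/=np.linalg.norm(lat); w=np.cross(n,lat); th=np.linspace(0,2*np.pi,40)
    ring=np.array([proj(nm,back+42*(np.cos(t)*lat+np.sin(t)*w)) for t in th]).astype(np.float32)
    print("pred ellipse",cv2.fitEllipse(ring))
    o=im[:,:,::-1].copy(); cv2.imwrite(f"pics/{nm}9.png",o)
    k=4; c=proj(nm,H-40*u).astype(int); x0,y0=c[0]-48,c[1]-70
    v=cv2.resize(o[y0:y0+140,x0:x0+96],None,fx=k,fy=k)
    cv2.polylines(v,[((ring-[x0,y0]+.5)*k).astype(int)],True,(0,0,255),1)
    for P in(M-82*u,M+70*u): cv2.circle(v,tuple(((proj(nm,P)-[x0,y0]+.5)*k).astype(int).tolist()),3,(0,255,0),1)
    print(x0,y0); V=v if nm=="top" else np.hstack([V,v])
cv2.imwrite("pics/t9.png",V)
E
```

```text
time_s: 17.05
eef_pos: [378.4, 44.9, 284.6]
ee_rot: [0.032, 0.966, -0.143, 0.215]
force: [0.1, -0.6, -2.3]
grip_width: 0.175
grip_force: 58.8
t 17.05 delta [-0.7  0.2  0.9] [-0.001  -0.0019  0.0002] TCPtarget [378.   44.8 283.5] q [-0.181  0.1    2.147 -0.106  0.461  1.769]
top back [317.5 229.8] knob [292.5 308.6] neck [310.  253.5]
pred ellipse ((317.5833740234375, 229.47732543945312), (29.403074264526367, 35.03711700439453), 110.57061767578125)
264 174
side back [322.8 218.7] knob [360.9 276.3] neck [333.4 235.7]
pred ellipse ((322.6491394042969, 218.75247192382812), (23.852031707763672, 27.16580581665039), 155.19432067871094)
281 159
```

View pics/t9.png

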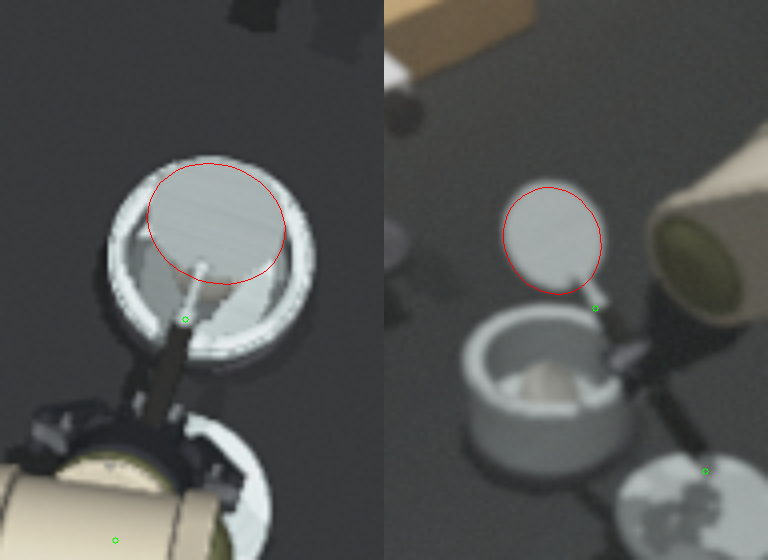

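The top-view outline matches the prediction within a pixel. In the side view the head sits about 1 px higher than predicted, so I'll measure it numerically.

Run:
```python
from h import *
s=cv2.cvtColor(cv2.imread("pics/side9.png"),cv2.COLOR_BGR2GRAY); t=cv2.cvtColor(cv2.imread("pics/top9.png"),cv2.COLOR_BGR2GRAY)
for lo in(95,105,115):
    x,y,w,h=300,195,46,43
    m=(s[y:y+h,x:x+w]>lo).astype(np.uint8); m=cv2.morphologyEx(m,cv2.MORPH_OPEN,cv2.getStructuringElement(2,(9,9)))
    c=max(cv2.findContours(m,0,1)[0],key=cv2.contourArea); e=cv2.fitEllipse(c); print(lo,np.array(e[0])+[x,y],e[1:],)
print(t[206:250:3,298:340])
# knob in side
x,y=340,255; print(s[262:290:2,345:375])
```

```text
95 [322.96794891 217.26574707] ((24.869218826293945, 27.451059341430664), 148.233154296875)
105 [322.91723251 217.24207878] ((24.171363830566406, 27.254072189331055), 153.3977508544922)
115 [322.92030907 217.31353188] ((23.520105361938477, 26.999982833862305), 152.43162536621094)
[[ 57  57  58  56  58  59  57  58  58  58  57  58  57  57  57  59  57  58
   57  57  57  58  58  58  56  59  58  58  59  56  57  58  57  58  58  58
   58  58  56  57  58  58]
 [ 59  58  57  57  59  56  58  59  57  57  56  57  58  57  57  57  57  58
   57  57  58  58  57  56  57  58  59  56  58  58  58  58  58  57  58  58
   57  59  59  58  58  56]
 [ 58  58  59  58  56  58  57  57  57  57  57  56  56  53  53  50  50  49
   48  47  47  50  50  53  55  56  57  57  58  58  56  58  58  59  59  57
   56  58  58  57  59  57]
 [ 58  58  57  55  56  51  47 109 198 207 175 175 181 181 177 177 178 177
  177 176 175 174 179 182 180 179 178 170 157 114  64  49  54  56  57  58
   58  57  58  59  58  58]
 [ 55  50 110 197 222 173 149 172 176 177 177 177 176 176 177 177 176 175
  174 174 175 174 175 175 174 176 176 177 175
[... 2857 characters left out ...]
168 167 160 143 130 138
  154 163 166 169 166 166 166 166 165 165 162 154]
 [183 182 175 170 166 165 164 164 165 160 146 126 111 103 102 101 106 122
  146 157 161 167 167 165 166 166 164 165 165 165]
 [168 165 162 165 165 166 163 161 159 151 127 103  96  94  95  96  95  95
  101 115 144 161 166 166 165 167 166 164 166 164]
 [121 122 132 140 138 131 123 116 119 120 103  94  93  94  96  98 100 109
  111 117 142 160 166 167 166 165 166 166 165 166]
 [115 108  99  99  97  97  95  95  95  92  89  86  91  92  92  94  96 108
  111 116 139 157 167 168 167 168 166 166 165 166]
 [106  97  97  93  96  96  97 111 120 114 101  96  98 100 103 105 101 101
  104 125 149 163 167 168 167 169 168 168 168 166]]
```

```bash
cat > fit.py <<'E'
from h import *
def meas(f,x,y,w,h,lo=105,hi=256,k=9):
    s=cv2.cvtColor(cv2.imread(f),cv2.COLOR_BGR2GRAY)[y:y+h,x:x+w]
    m=((s>lo)&(s<hi)).astype(np.uint8); m=cv2.morphologyEx(m,cv2.MORPH_OPEN,cv2.getStructuringElement(2,(k,k)))
    c=max(cv2.findContours(m,0,1)[0],key=cv2.contourArea); e=cv2.fitEllipse(c); return np.array(e[0])+[x,y],e[1:]
def pred(nm,M,az,pitch):
    Rm=R.from_euler('z',az,degrees=True)*R.from_euler('y',-pitch,degrees=True)
    n=Rm.apply([np.sin(np.radians(20)),0,-np.cos(np.radians(20))]); H=np.array(M)+Rm.apply([135,0,0]); l=Rm.apply([0,1,0]); w=np.cross(n,l)
    r=np.array([proj(nm,H-5*n+42*(np.cos(t)*l+np.sin(t)*w)) for t in np.linspace(0,6.2,40)]).astype(np.float32)
    e=cv2.fitEllipse(r); return H.round(1),np.array(e[0]),e[1:]
E
python3 - <<'E'
from fit import *
print("rest top",meas("pics/top0.png",190,185,45,36),pred("top",(514.5,269.8,55),4,0))
print("rest side",meas("pics/side0.png",222,275,36,36),pred("side",(514.5,269.8,55),4,0))
print("8 side",meas("pics/sa8.png",300,170,46,45),pred("side",(440.9,25.9,220.4),-16.6,25)) 
print("8 top",meas("pics/ta8.png",295,195,50,40,120,190),pred("top",(440.9,25.9,220.4),-16.6,25)) 
print("9 side",meas("pics/side9.png",300,195,46,43),pred("side",(440.9,25.9,144),-16.7,25)) 
print("9 top",meas("pics/top9.png",295,205,50,42,163,186,7),pred("top",(440.9,25.9,144),-16.7,25)) 
for P in ([0,0,0],[10,0,0],[0,10,0],[0,0,10]): print(P,(proj("side",np.array([557.8,-9.8,200])+P)).round(2),(proj("top",np.array([557.8,-9.8,200])+P)).round(2))
E
```

```text
rest top (array([211.17008591, 204.02716637]), ((29.922021865844727, 30.68962287902832), 118.06697082519531)) (array([649.2, 279.2,  55. ]), array([211.25918579, 204.72889709]), ((30.21828842163086, 31.150598526000977), 129.1251983642578))
rest side (array([240.58398628, 290.95684052]), ((23.898502349853516, 28.264341354370117), 102.40904235839844)) (array([649.2, 279.2,  55. ]), array([240.41442871, 291.43237305]), ((23.331096649169922, 27.945953369140625), 108.27320861816406))
8 side (array([323.22649384, 197.60447693]), ((24.747509002685547, 28.028112411499023), 145.18081665039062)) (array([558.2,  -9.1, 277.5]), array([322.84719849, 198.52804565]), ((24.29137420654297, 27.98276138305664), 152.2537384033203))
8 top (array([319.13306236, 220.24594879]), ((29.799175262451172, 36.66014099121094), 106.30475616455078)) (array([558.2,  -9.1, 277.5]), array([318.55273438, 222.0556488 ]), ((31.935117721557617, 37.643680572509766), 110.46766662597656))
9 side (array([322.91723251, 217.24207878]), ((24.171363830566406, 27.254072189331055), 153.3977508544922)) (array([558.1,  -9.3, 201.1]), array([322.47799683, 218.53291321]), ((23.832988739013672, 27.179412841796875), 155.14894104003906))
9 top (array([317.91217995, 227.6312027 ]), ((27.037216186523438, 33.58163070678711), 110.75355529785156)) (array([558.1,  -9.3, 201.1]), array([317.37988281, 229.2618866 ]), ((29.437606811523438, 35.06819534301758), 110.36292266845703))
[0, 0, 0] [322.07 219.03] [317.86 228.71]
[10, 0, 0] [319.48 217.82] [317.94 224.66]
[0, 10, 0] [320.15 220.61] [313.71 228.61]
[0, 0, 10] [322.12 216.48] [318.02 227.83]
```

Relative to the prediction, both views put the head about 4 mm high and within 1–2 mm laterally. Part of that is the grip being 1 mm low and about 1.7 mm back on the handle. I'll make one small correction and re-measure.

```bash
echo '[-1.3, 0, 1.6, 0, 0, 0, -2.6, 0, 3.2, 0, 0, 0, -2.6, 0, 3.2, 0, 0, 0, -2.6, 0, 3.2, 0, 0, 0, -2.6, 0, 3.2, 0, 0, 0, -2.6, 0, 3.2, 0, 0, 0, -2.6, 0, 3.2, 0, 0, 0, -2.6, 0, 3.2, 0, 0, 0]' | python3 steer.py
python3 - <<'E'
from fit import *
goal((440.7,25.8,143),-16.9,25)
for n in("top","side"): cv2.imwrite(f"pics/{n}10.png",ctrl.capture(n)[:,:,::-1])
g=cv2.cvtColor(cv2.imread("pics/top10.png"),cv2.COLOR_BGR2GRAY)
print("side",meas("pics/side10.png",300,195,46,43),"top",meas("pics/top10.png",295,205,50,42,163,186,7),"want side",pred("side",(440.75,25.75,143),-16.9,25),"top",pred("top",(440.75,25.75,143),-16.9,25))
s=ctrl.sense();print(np.abs(s["dq"]).max(),s["force"],s["grip_force"])
a=cv2.imread("pics/top10.png")[130:280,250:400];b=cv2.imread("pics/side10.png")[150:300,250:400]
cv2.imwrite("pics/t10.png",cv2.resize(np.hstack([a,b]),None,fx=2.6,fy=2.6))
E
```

```text
time_s: 17.95
eef_pos: [377.1, 45.0, 280.0]
ee_rot: [0.032, 0.966, -0.143, 0.214]
force: [0.2, 0.6, -1.3]
grip_width: 0.174
grip_force: 58.8
t 17.95 delta [ 2.3 -0.1 -2.8] [-0.0006 -0.0007 -0.0002] TCPtarget [378.   44.8 283.5] q [-0.182  0.107  2.155 -0.11   0.447  1.773]
side (array([323.26881409, 218.65860176]), ((24.204444885253906, 27.008014678955078), 152.45767211914062)) top (array([317.79481697, 228.69009209]), ((27.225425720214844, 33.47549819946289), 107.57284545898438)) want side (array([557.8,  -9.8, 200.1]), array([322.64828491, 218.73390198]), ((23.85209083557129, 27.166046142578125), 155.19137573242188)) top (array([557.8,  -9.8, 200.1]), array([317.59176636, 229.46566772]), ((29.404987335205078, 35.038692474365234), 110.56961822509766))
0.001761516671432489 [ 0.71767098  0.04720758 -1.36693116] 58.80902051925659
```

View pics/t10.png

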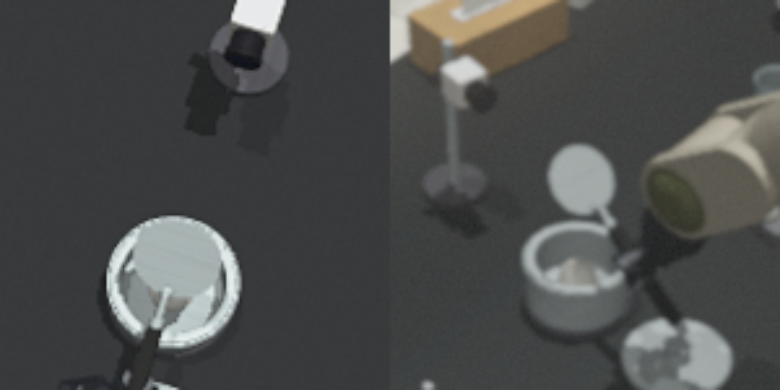

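The mirror head is over the jar's mouth within a pixel of the target in both views (side 323.3,218.7; top 317.8,228.7). The arm is steady and the ball is still in the jar.

```bash
python3 -c "from rig import ctrl; print(ctrl.finish_job())"
```

```text
the job is handed in; nothing more can be done
None
```

I handed the job in at about 18 s: the ball lies at the bottom of the jar, and the gripper holds the mirror at 45° over the jar's mouth, level with the lens and facing the camera, within about a pixel (2–3 mm) of target in both views; no verdict was shown.

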